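# Lever open the tight lid of the tea caddy with the palette knife

### The arm

A 6-joint arm with a two-finger parallel gripper is mounted at the origin on a cart in front of the work surface, level with it; the furniture and walls round the work are solid. World frame = base frame: x ahead of the robot, y to its left, z up, the work surface at z = 0. Lengths are in mm, angles in rad, forces in N, time in s.
With the tool pointing down it reaches from about 375 to 900 mm from the base axis. Payload 3.1 kg.
Tool frame: the origin (TCP) lies midway between the tips of the shut fingers; the grasp point (between the pads) lies 19 mm behind it (r.grasp_offset is the distance from the TCP to the grasp point, in mm); x points along the fingers, y is the direction in which the jaws open and shut, and the axes are right-handed (so a half turn about x gives the same grasp; the last joint's range is limited). The gripper opens to 87 mm and grips with 3 to 60 N. Pads are 19 mm wide; open, the fingers measure 117 mm over their backs; the gripper's body (75 mm by 190 mm) begins 51 mm behind the grasp point.
Start: joints at [1.091, 0.527, 1.433, -0, 1.181, -0.178], TCP at [185.137, 596.926, 222.548] pointing down, gripper open.
Joint ranges: [-3.08, 3.08], [-0.75, 2.2], [0.22, 2.44], [-1.43, 4.57], [0, 2.65], [-2.85, 2.85]. Speed limits (rad/s): [2.79, 2.79, 3.14, 3.14, 3.14, 3.14].

### API

Orientations are given as a rotation vector (axis times angle).
In Python, from bench import r gives the robot as it stands.
- The arm moves only by the tool play_rows, never from a script. Its argument "increments" is one flat list of numbers, 4 for each row, row after row: the shift along the tool's x, y, z in units of 60 mm (1.0 is 60 mm), then the turn about the tool's x in degrees. In form: [dx, dy, dz, twist, dx, dy, dz, twist, ...]. A call has 1 to 12 rows; each row is the pose to reach, as a shift and turn from the pose measured when the call began, along the tool's axes at that moment; what a row does not reach only later rows make up. A row lasts 1/8 s, in which the tool goes at most 62.5 mm and 10.7 degrees, less where a joint would pass 70% of its speed; a pose out of reach is approached as far as the arm can. A call with a gripper value outside its range is refused whole. "jaw" is the opening, from 0 (shut) to 1 (fully open), set as the call begins (left out, the last holds). The fingers move at their own pace and stop on an object; "squeeze" is the grip in N (left out, the last holds). Time passes only in rows, so rows that repeat a pose let the fingers close. It gives the time, the measured TCP pose, the force and the opening at its end, in the units of the state.
- r.state(): the state, without advancing time (a new reading comes with each control period).
- r.snapshot(name): name is "scene" or "side" or "wrist"; returns a dict with "frame" (480x640x3 uint8, red, green, blue), "fx", "fy", "cx", "cy" (pixels), "world_from_camera" (4x4, takes a point from camera to world coordinates). Camera axes: x right, y down, z forward; pixel columns grow to the right and rows downward; lengths in mm; the calibration is good to about 2 mm. A picture is of the moment at which its call begins. There is no depth.
- r.close_job(): hands the job in, once; it reports no verdict.
The state is a dict: "time": time; "q": joint angles; "qvel": joint speeds; "tau": joint torques, N m; "ee_pos": TCP position; "ee_rot": TCP orientation; "ft_force": force on the tool from outside, world axes, zero at the start; "moment": the same for the moment, N m; "gripper_width": opening from 0.0 (shut) to 1.0 (fully open).
Only numpy, scipy, OpenCV 4.12 (cv2) and the standard library are available. Lean on these libraries where they do the work, as an engineer would, in place of code of your own. Each camera call takes 0.05 s, during which the arm holds its last target.

### The job

The hinged steel lid of the blue tea caddy is held tight by its catches: take the palette knife from the black rubber mat, work its blade into the notch at the front under the lid, lever the lid free, and swing it up with the blade until it stands open, upright or nearly so. Touch the lid with the knife only, never with the gripper. Then lay the knife flat back on the rubber mat, let go, and leave everything else on the bench where it is.

Things in the scene. Friction and masses are not known exactly. Their poses are not given: they have to be found in the camera images.
- caddy: fixed blue tea caddy filled with tea sachets, 120 (x) x 150 (y) mm, walls 4 mm, rim of the walls 70 mm high, about 82 mm high with the lid shut. Origin: centre of its underside, z up; its front, with a paper label in a steel frame, faces its own -x, the hinge is at the back (+x)
- caddy_lid: steel lid, 5 mm plate 158 mm wide with a skirt 16 mm deep outside the side and front walls. Origin: middle of the hinge axis, at (58, 0, 77) mm in the caddy's frame; axes as the caddy's when shut; plate x -122 to +6 mm, underside z = 0. It opens by turning about its +y, front edge up and back; its z axis then tilts from vertical by the opening angle (0 shut, stop 1.75 rad)
- lid_rib (a point): middle of a black rubber cross rib under the lid plate, 70 mm long, 6 mm deep, at x = -82 mm in the lid's frame; it stops the blade. Two spring catches behind the front wall hold the lid (about 15 to 20 N at its front edge) and let go 5 to 10 mm up; beyond that a stiff hinge holds the lid wherever it is left (about 2 N moves it)
- caddy_slot (a point): centre of the notch's mouth in the caddy's front face (at (-60, 0, 73.5) mm in its frame): over 66 mm of width the skirt is missing, leaving a gap 7 mm high between the front wall's rim (z = 70 mm, the fulcrum) and the lid's underside (77 mm). A blade goes in 34 mm until its tip meets the rib
- knife: palette knife, 175 mm, about 90 g: dark wooden handle 85 long, 20 wide, 22 mm high, then a steel blade 24 wide, 3 mm thick, at the handle's mid-height (11 mm above its underside), 2 mm thick and 18 mm wide at the last 5 mm. Origin: underside of the handle at its blade end; x points along the blade to the tip, z up
- knife_tip (a point): tip of the blade, at (90, 0, 11) mm in the knife's frame
- knife_grip (a point): good point to hold the handle, at (-25, 0, 11) mm in the knife's frame, on the handle's middle line
- mat: fixed black ribbed rubber mat, 230 (x) x 140 (y) mm, 5 mm thick, lying left or right of the caddy; origin: centre of its underside. The knife starts on it, blade pointing away from the robot
- scale: black kitchen scale lying on the other side, 190 x 138 x 26 mm, fixed bystander; origin: centre of its underside
- saucer: white saucer, 145 mm, fixed bystander at the back left; origin: centre of its underside
- cup: cup fixed on that saucer, 93x117x68 mm; origin: centre of its underside
- tamper: wood-handled coffee tamper standing on the right, 58 mm across, 90 mm high; origin: centre of its underside
- syrup_jar: glass jar with a dark lid, 65 mm across, 86 mm high, at the back, left of the caddy; origin: centre of its underside
- spoon: tea spoon 136 mm long lying on the right; origin: centre of its underside
Things that resemble listed ones, but are neither listed nor needed, are in the scene too. Leave any orange look-alike of the knife alone.

How it is judged (in metres and radians):
On the way, in this order (a step that is already met when the one before it is completed fails the run):
1. the lid is levered past its catches, with the blade under it (angle between caddy_lid's own z axis and vertical above 0.11 rad and contact force between knife and caddy_lid above 0.2 N).
2. the lid stands open (more than 1.2 rad) (angle between caddy_lid's own z axis and vertical above 1.2 rad), for 0.2 s.
At the end, for the whole second after the job is handed in: The caddy's lid stands open by more than 1.2 rad and is still; the knife lies at rest on the mat: its origin (the middle of the knife) within the mat's outline, tip and grip point less than 32 mm above the bench (angle between caddy_lid's own z axis and vertical above 1.2 rad and angular speed of caddy_lid below 0.1 rad/s and x of knife in the frame of mat between -0.115 and 0.115 m and y of knife in the frame of mat between -0.07 and 0.07 m and height (world z) of each of knife_tip, knife_grip below 0.032 m and linear speed of knife below 0.03 m/s); the robot touches nothing.
It fails at once if the gripper or arm touches the lid (contact force between any of the fingers, the arm and caddy_lid above 1 N).
It fails at once if the tamper, jar or spoon is shifted by more than 30 mm (distance of any of tamper, syrup_jar, spoon from where it was at the start of the episode above 0.03 m).
It also fails if it takes over 54 s, if anything falls off the work surface, if the arm or the gripper's body presses on something with over 40 N, if the wrist force passes 120 N, or if a joint passes its speed limit or range.

## Working session

There is one attempt and no reset: what is moved stays moved. The work goes in short steps, Python scripts to look and compute and a tool call to move; the robot and the scene stay as the last step left them, time stands still between calls to the robot, and variables do not carry over. Pictures are saved under pics/ and viewed, and the job is handed in when it is done.

Besides the shell and the picture viewer there is one more tool, called after "Emit:" by a JSON object that holds its "fn" and its "kwargs". play_rows: Moves the arm, as the interface text tells. Its arguments: {"type":"object","properties":{"increments":{"type":"array","items":{"type":"number"}},"jaw":{"type":"number"},"squeeze":{"type":"number"}},"required":["increments"]}

```bash
ls; mkdir -p pics; python3 - <<'E'
from bench import r
import cv2,numpy as np
s=r.state();print({k:np.round(v,3) for k,v in s.items()})
for n in ["scene","side","wrist"]:
    d=r.snapshot(n);cv2.imwrite(f"pics/{n}0.png",d["frame"][:,:,::-1]);print(n,d["fx"],d["fy"],d["cx"],d["cy"],np.round(d["world_from_camera"],3).tolist())
print(r.grasp_offset)
E
```

```text
pics
{'time': np.float64(0.0), 'q': array([ 1.091,  0.528,  1.434,  0.   ,  1.181, -0.179]), 'qvel': array([-0.002,  0.   , -0.   , -0.001,  0.001, -0.001]), 'tau': array([  0.   , -44.005, -17.659,   0.063,   0.058,  -0.   ]), 'ee_pos': array([184.813, 596.298, 221.563]), 'ee_rot': array([ 0.234,  1.559, -0.238]), 'ft_force': array([-0.563, -0.26 , -0.314]), 'moment': array([-0.023,  0.03 ,  0.022]), 'gripper_width': np.float64(0.998)}
scene 608.8837613897542 608.8837613897542 308.0416172731528 241.17475364832302 [[0.446, -0.623, 0.642, -625.311], [-0.895, -0.313, 0.318, -619.889], [0.003, -0.717, -0.697, 1348.298], [0.0, 0.0, 0.0, 1.0]]
side 485.152853794692 485.152853794692 321.05259922512755 243.33662233254995 [[0.999, 0.031, -0.02, 582.272], [0.034, -0.551, 0.834, -980.132], [0.015, -0.834, -0.552, 685.099], [0.0, 0.0, 0.0, 1.0]]
wrist 370.5411869262198 370.5411869262198 312.3898572886392 242.44234649464025 [[0.298, 0.924, 0.241, 118.418], [0.955, -0.287, -0.078, 617.113], [-0.003, 0.254, -0.967, 384.342], [0.0, 0.0, 0.0, 1.0]]
18.700000000000003
```

View pics/scene0.png

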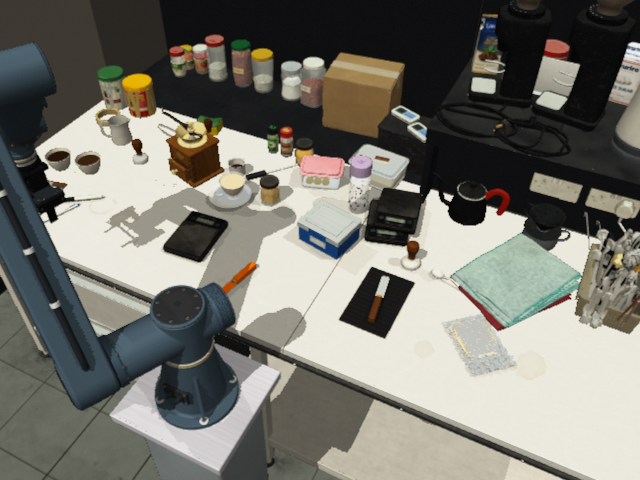

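View pics/side0.png

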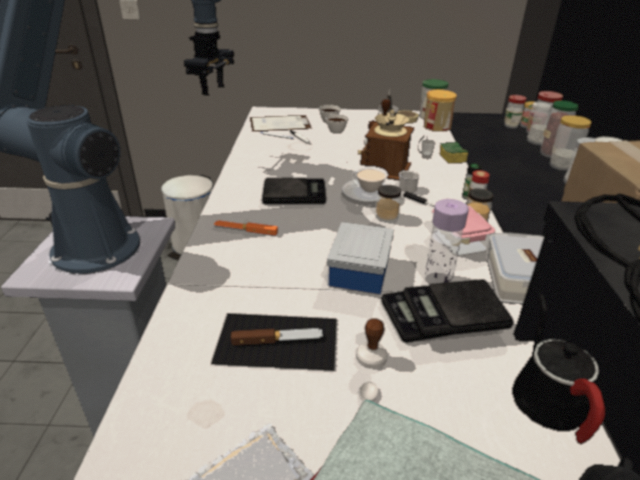

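View pics/wrist0.png

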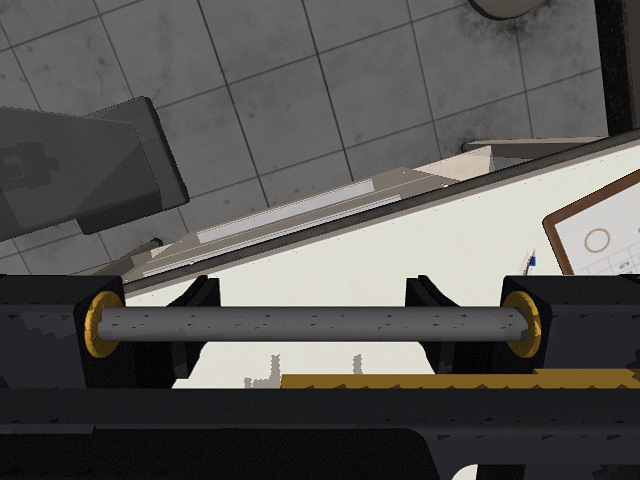

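```bash
python3 - <<'E'
import cv2
a=cv2.imread("pics/scene0.png")
c=a[180:350,280:450];cv2.imwrite("pics/sc_crop.png",cv2.resize(c,None,fx=3.5,fy=3.5,interpolation=cv2.INTER_CUBIC))
a=cv2.imread("pics/side0.png")
c=a[210:380,200:410];cv2.imwrite("pics/sd_crop.png",cv2.resize(c,None,fx=3.5,fy=3.5,interpolation=cv2.INTER_CUBIC))
E
```

```text
(no output)
```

View pics/sc_crop.png

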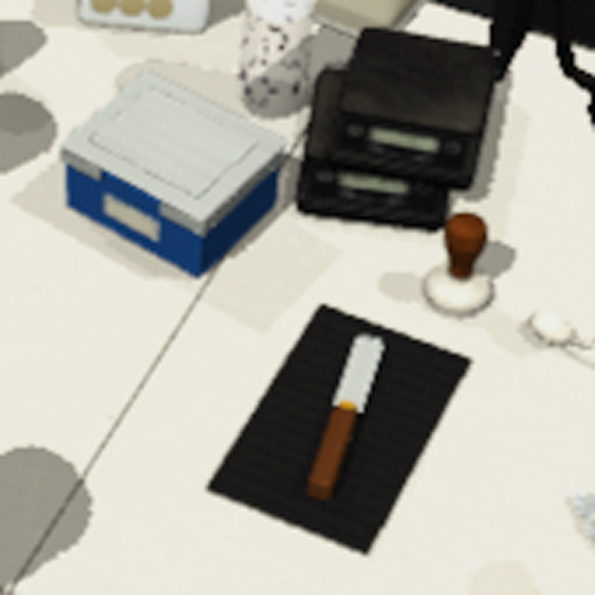

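View pics/sd_crop.png

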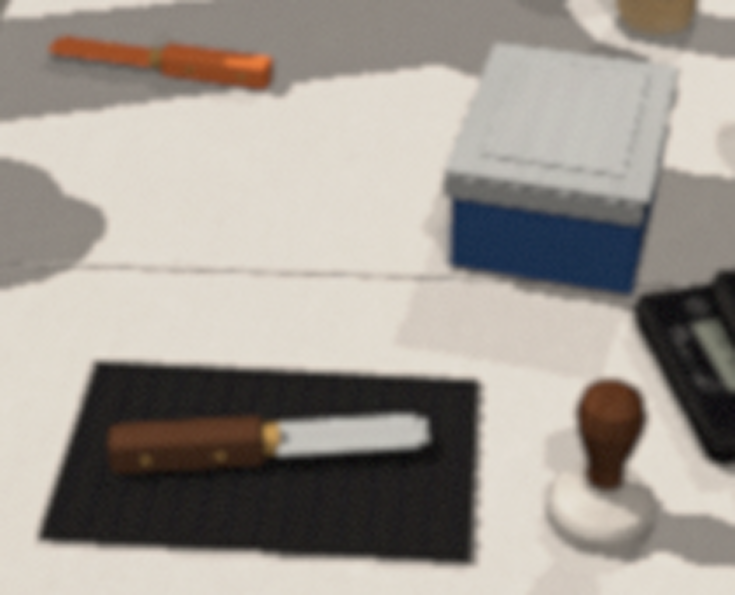

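```bash
cat > h.py <<'E'
import numpy as np,cv2
def ray(d,u,v):
    T=np.array(d["world_from_camera"]);p=np.array([(u-d["cx"])/d["fx"],(v-d["cy"])/d["fy"],1.])
    return T[:3,3],T[:3,:3]@p
def onz(d,u,v,z):
    o,k=ray(d,u,v);return o+k*(z-o[2])/k[2]
def tri(d1,p1,d2,p2):
    o1,k1=ray(d1,*p1);o2,k2=ray(d2,*p2)
    A=np.stack([k1,-k2],1);t=np.linalg.lstsq(A,o2-o1,rcond=None)[0]
    a=o1+k1*t[0];b=o2+k2*t[1];return (a+b)/2,np.linalg.norm(a-b)
E
python3 - <<'E'
from bench import r
from h import *
np.set_printoptions(precision=1,suppress=True)
sc=r.snapshot("scene");sd=r.snapshot("side")
S=lambda u,v:(280+u/3.5-.36,180+v/3.5-.36)
D=lambda u,v:(200+u/3.5-.36,210+v/3.5-.36)
lid={'lf':((63,155),(448,182),),'lb':((147,72),(497,45)),'rb':((285,145),(677,66)),'rf':((200,222),(642,203))}
for k,(a,b) in lid.items():
    print(k,onz(sc,*S(*a),82),onz(sd,*D(*b),82),tri(sc,S(*a),sd,D(*b)))
kn={'tip':((370,337),(429,432),17.5),'bol':((347,405),(272,438),17.5),'butt':((320,487),(110,440),27)}
for k,(a,b,z) in kn.items():
    print(k,onz(sc,*S(*a),z),onz(sd,*D(*b),z),tri(sc,S(*a),sd,D(*b)))
for a,b in [((320,305),(95,363)),((470,358),(480,381)),((368,552),(472,562)),((209,488),(42,540))]:
    print('mat',onz(sc,*S(*a),5),onz(sd,*D(*b),5))
# masks
for n,d in (('sc',sc),('sd',sd)):
    f=d["frame"].astype(int);hsv=cv2.cvtColor(d["frame"],cv2.COLOR_RGB2HSV)
    x0,x1,y0,y1=(340,420,265,335) if n=='sc' else (225,330,315,365)
    R,G,B=[f[...,i] for i in range(3)]
    hm=((R>60)&(R>1.6*B)&(R>1.3*G)); bm=(f.min(2)>120)
    for nm,m,z in (('handle',hm,25),('blade',bm,17.5)):
        m2=np.zeros(m.shape,np.uint8);m2[y0:y1,x0:x1]=m[y0:y1,x0:x1]
        k,l,st,_=cv2.connectedComponentsWithStats(m2);i=1+np.argmax(st[1:,4])
        ys,xs=np.where(l==i);P=np.array([onz(d,u,v,z) for u,v in zip(xs,ys)])[:,:2].astype(np.float32)
        c=P.mean(0);rect=cv2.minAreaRect(P);w=np.linalg.eigh(np.cov(P.T))[1][:,1];w*=np.sign(w[0]);print(n,nm,len(xs),c,rect,np.degrees(np.arctan2(w[1],w[0])),(P@w).min(),(P@w).max())
E
```

```text
lf [595.1  20.5  82. ] [ 576.8 -139.3   82. ] (array([597.4,   9.4,  24.8]), np.float64(91.06890779375456))
lb [729.5   3.1  82. ] [606.9  24.3  82. ] (array([617.6, -53.8, 155.1]), np.float64(51.85769656399142))
rb [ 694.7 -148.6   82. ] [728.7   3.8  82. ] (array([ 687. , -145.4,  137.5]), np.float64(75.08658336983511))
rf [ 572.6 -122.    82. ] [ 693.6 -154.5   82. ] (array([691.9, -66.9,  -9.4]), np.float64(53.6405685133276))
tip [ 571.5 -283.1   17.5] [ 571.  -288.4   17.5] (array([ 571.8, -283.8,   15.1]), np.float64(3.4419712766889425))
bol [ 492.3 -293.9   17.5] [ 484.3 -297.4   17.5] (array([ 486.2, -297.2,   21.1]), np.float64(6.260460212949312))
butt [ 395.8 -308.7   27. ] [ 398.1 -312.9   27. ] (array([ 397.5, -308.6,   23.8]), np.float64(1.7006235859499863))
mat [ 598.5 -227.5    5. ] [ 371.  -227.3    5. ]
mat [ 598.2 -364.5    5. ] [ 599.4 -231.5    5. ]
mat [ 370.  -361.3    5. ] [ 596.2 -370.1    5. ]
mat [ 372.  -224.6    5. ] [ 370.3 -365.7    5. ]
sc handle 174 [ 437.9 -301.9] ((438.5909729003906, -302.11712646484375), (98.62091064453125, 18.691076278686523), 8.104639053344727) 8.172639568955033 341.8761967489718 440.4986453369162
sc blade 2360 [ 510.2 -307.3] ((490.10931396484375, -303.2678527832031), (262.61224365234375, 238.09710693359375), 24.347949981689453) 67.58822316751235 -251.76134885899964 76.72380904490097
sd handle 434 [ 440.  -306.2] ((441.0484924316406, -308.7322998046875), (87.00614166259766, 34.78612518310547), 9.756378173828125) 6.33332669743535 360.17799791580995 448.14937151111246
sd blade 390 [ 528.1 -292. ] ((528.2040405273438, -291.55377197265625), (82.63419342041016, 26.34868049621582), 7.65106201171875) 7.832826943014186 442.1967070299451 524.8781590339884
```

```bash
python3 - <<'E'
from bench import r
from h import *
from scipy.spatial.transform import Rotation as Ro
np.set_printoptions(precision=3,suppress=True)
s=r.state();print(Ro.from_rotvec(s["ee_rot"]).as_matrix())
for n,(x0,y0,w,h) in {"scene":(294,194,72,68),"side":(322,218,76,80)}.items():
    f=r.snapshot(n)["frame"][:,:,::-1][y0:y0+h,x0:x0+w]
    c=cv2.resize(f,None,fx=8,fy=8,interpolation=cv2.INTER_CUBIC)
    for i in range(0,w,10): cv2.putText(c,str(x0+i),(i*8,8),0,.35,(0,0,255),1); c[::4,i*8]=(0,0,255)
    for i in range(0,h,10): cv2.putText(c,str(y0+i),(0,i*8+4),0,.35,(0,0,255),1); c[i*8,::4]=(0,0,255)
    cv2.imwrite(f"pics/{n}_z.png",c)
E
```

```text
[[-0.     0.296  0.955]
 [-0.001  0.955 -0.296]
 [-1.    -0.001 -0.   ]]
```

View pics/scene_z.png

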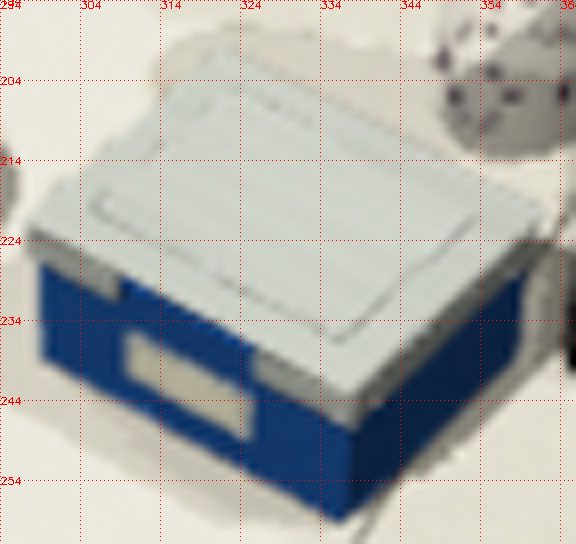

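View pics/side_z.png

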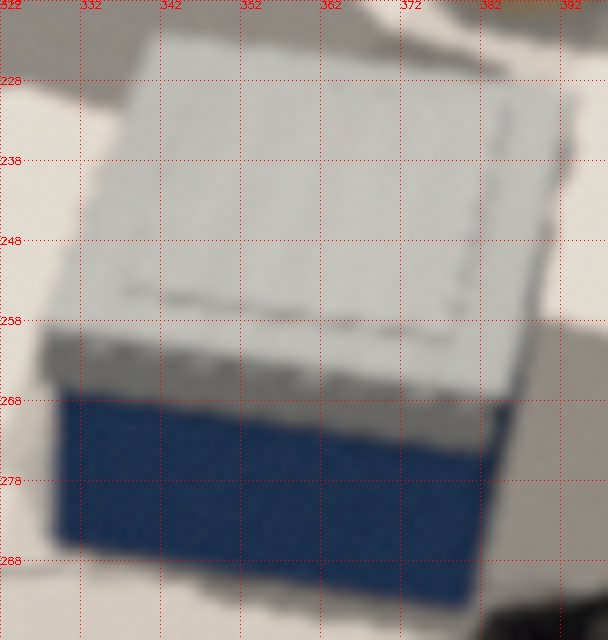

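```bash
cat > fit.py <<'E'
from bench import r
from h import *
from scipy.optimize import least_squares
np.set_printoptions(precision=1,suppress=True)
sc=r.snapshot("scene");sd=r.snapshot("side")
# caddy-frame lid: x -64..64, y +-79, z82 
M={'lf':(-64,79,82),'rf':(-64,-79,82),'lb':(64,79,82),'rb':(64,-79,82),'brf':(-60,-75,0),'blf':(-60,75,0),'brb':(60,-75,0)}
O=[(sc,'lf',297.1,222.3),(sc,'rf',337.3,243.6),(sc,'lb',321.3,199.6),(sc,'rb',361.3,219.2),(sc,'brf',336,258.8),(sc,'blf',298.6,238.3),
(sd,'rf',327.2,258.2),(sd,'rb',385.3,267.6),(sd,'lf',340.6,222.),(sd,'lb',393.4,227.6),(sd,'brf',328.4,285.1),(sd,'brb',380.3,293.2)]
for use in (O,O[:6],O[6:]):
    Q=np.array([onz(d,u,v,M[k][2])[:2] for d,k,u,v in use]);L=np.array([M[k][:2] for d,k,u,v in use])
    def f(p):
        c,s=np.cos(p[2]),np.sin(p[2]);return (L@np.array([[c,s],[-s,c]])+p[:2]-Q).ravel()
    o=least_squares(f,[640,-66,-.2],loss='soft_l1',f_scale=3);print(o.x[:2],np.degrees(o.x[2]));print(o.fun.reshape(-1,2).tolist() if len(use)<8 else '')
E
python3 fit.py
```

```text
[652.7 -58.5] -10.957849605283553

[654.4 -58.1] -10.93859888524432
[[5.634612606709425, 6.287942723842825], [5.39815136524021, 0.8044995494834666], [0.514819178018115, 1.9818446120105833], [-0.6429343202200926, -1.8796887914286344], [-4.621114042203203, -3.8764348390780157], [-5.491977301962493, -1.2743448504260542]]
[652.  -59.1] -10.841107464974536
[[-1.2889171842550695, 1.928916738363398], [1.6865332202966101, 5.364799403815823], [-0.38468159145133995, 3.999778117051612], [-0.20746004748218638, -1.5398840312655793], [-0.8611376861204008, -5.630247331470812], [1.2202656777848233, -5.407093194021712]]
```

```bash
cat > pl.py <<'E'
from bench import r
import numpy as np,sys
from scipy.spatial.transform import Rotation as Ro
np.set_printoptions(precision=3,suppress=True)
def plan(*W):
    """W: (x,y,z,heading of tool z deg) -> [dx,dy,dz,twist]"""
    s=r.state();R=Ro.from_rotvec(s["ee_rot"]).as_matrix();p=np.array(s["ee_pos"])
    h0=np.degrees(np.arctan2(R[1,2],R[0,2]));print("at",s["time"],p,"heading",h0,"tilt",R[:,0],"F",np.array(s["ft_force"]),"M",np.array(s["moment"]),"w",s["gripper_width"],"q",np.array(s["q"]))
    for w in W:
        t=-(w[3]-h0);t=(t+180)%360-180
        print(w,np.round(R.T@(np.array(w[:3])-p)/60,3).tolist(),round(t,1))
E
python3 - <<'E'
from pl import *
plan((300,480,221,-60),(400,350,221,-100),(480,180,221,-120),(515,20,221,-150),(500,-150,221,-171.8),(457,-302,150,-171.8))
E
```

```text
at 0.45 [185.104 596.883 222.465] heading -17.233651355865124 tilt [-0. -0. -1.] F [0.038 0.249 1.399] M [-0.058 -0.009 -0.044] w 0.9995720711593787 q [ 1.092  0.528  1.433 -0.     1.181 -0.178]
(300, 480, 221, -60) [0.025, -1.293, 2.406] 42.8
(400, 350, 221, -100) [0.025, -2.869, 4.64] 82.8
(480, 180, 221, -120) [0.025, -5.18, 6.753] 102.8
(515, 20, 221, -150) [0.026, -7.554, 8.1] 132.8
(500, -150, 221, -171.8) [0.026, -10.334, 8.701] 154.6
(457, -302, 150, -171.8) [1.21, -12.966, 8.767] 154.6
```

Emit:
{"fn": "play_rows", "kwargs": {"increments": [0,-0.4,0.8,10,0,-0.85,1.6,20,0,-1.3,2.4,30,0,-1.85,3.15,40,0,-2.4,3.9,50,0,-2.9,4.6,60,0,-3.7,5.3,70,0,-4.45,6.05,80,0,-5.2,6.75,90,0,-6,7.2,100,0,-6.8,7.65,110,0,-7.5,8.1,120], "jaw": 0.7}}

```text
time: 1.95
ee_pos: [516.3, 21.0, 222.8]
ee_rot: [1.79, 0.694, -1.789]
ft_force: [0.7, 0.7, 0.2]
gripper_width: 0.703
```

```bash
python3 - <<'E'
from pl import *
plan((500,-150,200,-171.8),(457.5,-302,110,-171.8))
E
```

```text
at 1.95 [516.284  21.044 222.775] heading -137.61391358032714 tilt [ 0.001 -0.    -1.   ] F [0.705 0.658 0.165] M [-0.089  0.074  0.001] w 0.7025845663506947 q [-0.176  0.382  1.702 -0.     1.057  0.655]
(500, -150, 200, -171.8) [0.38, 1.922, 2.122] 34.2
(457.5, -302, 110, -171.8) [1.88, 3.315, 4.354] 34.2
```

Emit:
{"fn": "play_rows", "kwargs": {"increments": [0,0.65,0.7,10,0,1.3,1.4,20,0.2,1.9,2.1,30,0.7,2.4,2.9,34.2,1.2,2.9,3.6,34.2,1.88,3.315,4.354,34.2,1.88,3.315,4.354,34.2,1.88,3.315,4.354,34.2]}}

```text
time: 2.95
ee_pos: [457.3, -301.8, 110.0]
ee_rot: [2.148, 0.153, -2.148]
ft_force: [0.4, 0.2, -0.2]
gripper_width: 0.7
```

```bash
python3 - <<'E'
from pl import *
from h import *
plan((457.5,-302,8.5,-171.8))
d=r.snapshot("wrist");cv2.imwrite("pics/w1.png",d["frame"][:,:,::-1])
E
```

```text
at 2.95 [ 457.335 -301.832  109.963] heading -171.8661420311963 tilt [ 0.     0.001 -1.   ] F [ 0.4    0.164 -0.164] M [-0.011  0.183  0.022] w 0.6996696368444242 q [-0.788  0.586  1.727  0.001  0.829  0.641]
(457.5, -302, 8.5, -171.8) [1.691, 0.004, -0.002] -0.1
```

View pics/w1.png

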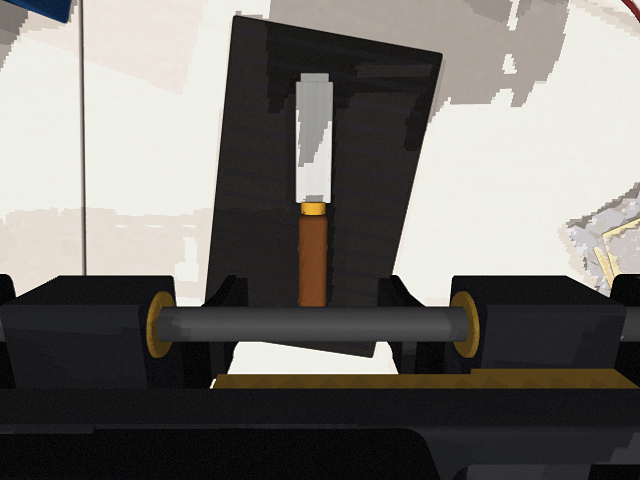

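```bash
python3 - <<'E'
from h import *
from bench import r
d=r.snapshot("wrist");print(onz(d,314,73,17),onz(d,314,203,17.5),onz(d,313,216,27))
E
```

```text
[ 570.10304046 -286.55978821   17.        ] [ 487.53895338 -298.42536134   17.5       ] [ 480.12004595 -298.75313462   27.        ]
```

Emit:
{"fn": "play_rows", "kwargs": {"increments": [0.7,0,0,0,1.4,0,0,0,1.6,0,0,0,1.69,0,0,0,1.69,0,0,0], "jaw": 0.7}}

```text
time: 3.68
ee_pos: [459.2, -301.5, 10.6]
ee_rot: [2.148, 0.153, -2.142]
ft_force: [0.3, -0.1, 0.3]
gripper_width: 0.699
```

Emit:
{"fn": "play_rows", "kwargs": {"increments": [0.04,0,0.13,0,0.04,0,0.13,0]}}

```text
time: 3.92
ee_pos: [451.1, -302.9, 9.0]
ee_rot: [2.149, 0.152, -2.142]
ft_force: [0.4, 0.4, 0.6]
gripper_width: 0.698
```

Emit:
{"fn": "play_rows", "kwargs": {"increments": [0,0,0,0,0,0,0,0,0,0,0,0,0,0,0,0,0,0,0,0,0,0,0,0], "jaw": 0, "squeeze": 55}}

```text
time: 4.68
ee_pos: [451.1, -302.8, 8.9]
ee_rot: [2.148, 0.152, -2.142]
ft_force: [-0.4, 0.6, -0.5]
gripper_width: 0.225
```

```bash
python3 - <<'E'
from pl import *
plan((457.5,-302,150,-171.8))
E
```

```text
at 4.675 [ 451.057 -302.801    8.882] heading -171.72865687674934 tilt [ 0.003 -0.003 -1.   ] F [-0.421  0.573 -0.468] M [-0.038  0.151 -0.013] w 0.2245604968826501 q [-0.797  0.756  1.785  0.001  0.596  0.628]
(457.5, -302, 150, -171.8) [-2.352, 0.009, -0.115] 0.1
```

```bash
python3 - <<'E'
from pl import *
plan((451,-303,100,-171.7),(450.7,-19.8,100,-190.9),(450.7,-19.8,66.4,-190.9))
E
```

```text
at 4.675 [ 451.057 -302.801    8.882] heading -171.72865687674934 tilt [ 0.003 -0.003 -1.   ] F [-0.421  0.573 -0.468] M [-0.038  0.151 -0.013] w 0.2245604968826501 q [-0.797  0.756  1.785  0.001  0.596  0.628]
(451, -303, 100, -171.7) [-1.519, 0.008, -0.003] -0.0
(450.7, -19.8, 100, -190.9) [-1.531, -4.664, -0.677] 19.2
(450.7, -19.8, 66.4, -190.9) [-0.971, -4.666, -0.675] 19.2
```

Emit:
{"fn": "play_rows", "kwargs": {"increments": [-0.4,0,0,0,-0.9,0,0,0,-1.4,-0.3,0,4,-1.5,-1,-0.1,9,-1.5,-1.8,-0.2,14,-1.5,-2.6,-0.35,19.2,-1.5,-3.4,-0.5,19.2,-1.4,-4.2,-0.65,19.2,-1.2,-4.66,-0.67,19.2,-0.97,-4.66,-0.67,19.2,-0.97,-4.66,-0.67,19.2]}}

```text
time: 6.05
ee_pos: [450.2, -20.5, 65.5]
ee_rot: [-2.124, 0.205, 2.12]
ft_force: [0.1, -0.1, -1.6]
gripper_width: 0.223
```

```bash
python3 - <<'E'
from pl import *
from h import *
plan((450.7,-19.8,66.4,-190.9))
for n in("wrist","side","scene"):
    d=r.snapshot(n);cv2.imwrite(f"pics/{n}2.png",d["frame"][:,:,::-1])
    if n=="side": cv2.imwrite("pics/side2z.png",cv2.resize(d["frame"][210:300,230:400,::-1],None,fx=4.5,fy=4.5,interpolation=cv2.INTER_CUBIC))
E
```

```text
at 6.05 [450.224 -20.469  65.483] heading 169.076270242977 tilt [ 0.002 -0.002 -1.   ] F [ 0.112 -0.087 -1.568] M [-0.031  0.178 -0.002] w 0.2226742910537483 q [-0.293  0.587  1.997 -0.003  0.555  1.471]
(450.7, -19.8, 66.4, -190.9) [-0.015, -0.012, -0.006] -0.0
```

View pics/wrist2.png

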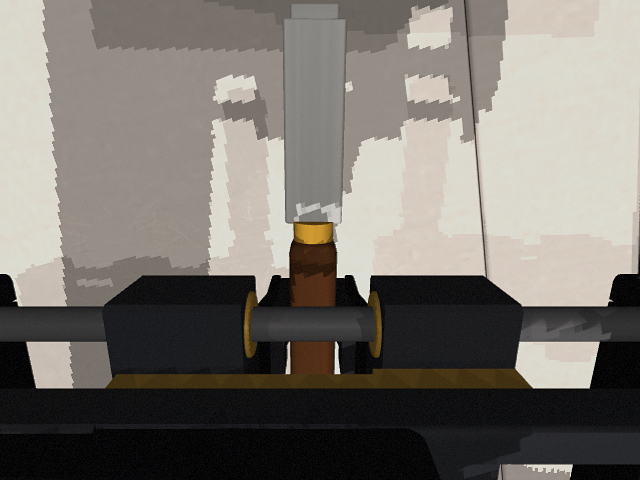

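View pics/side2z.png

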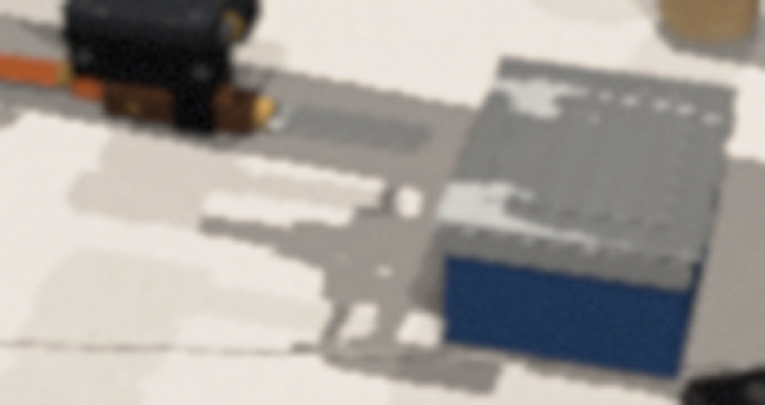

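```bash
python3 - <<'E'
from h import *
from bench import r
d=r.snapshot("wrist");s=r.state();p=np.array(s["ee_pos"]);u=np.array([np.cos(np.radians(-10.9)),np.sin(np.radians(-10.9)),0])
f=d["frame"][:,:,::-1];cv2.imwrite("pics/wz.png",cv2.resize(f[0:40,270:360],None,fx=8,fy=8))
for (a,b),z in (((315,4),73.1),((314,19),73.1),((313,222),73.1),((313,244),73.1)):
    q=onz(d,a,b,z);print(q,(q-p)@u, onz(d,a,b,z-5)@u-p@u)
for z in (82,): 
    for P in ([588,-60,82],):pass
E
```

```text
[568.12276264 -45.49429486  73.1       ] 119.50413098483641 121.16676400591723
[563.27332924 -44.16550234  73.1       ] 114.49091899441531 115.99318920301278
[486.86101191 -28.79256304  73.1       ] 36.5502254634214 35.559325854860845
[477.28147609 -26.91350365  73.1       ] 26.78819523361438 25.485027437275107
```

View pics/wz.png

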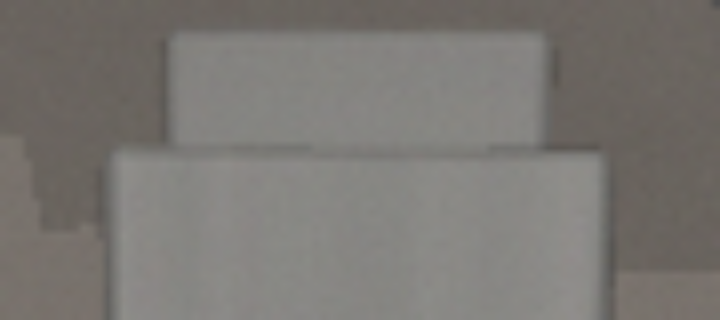

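View pics/scene2.png

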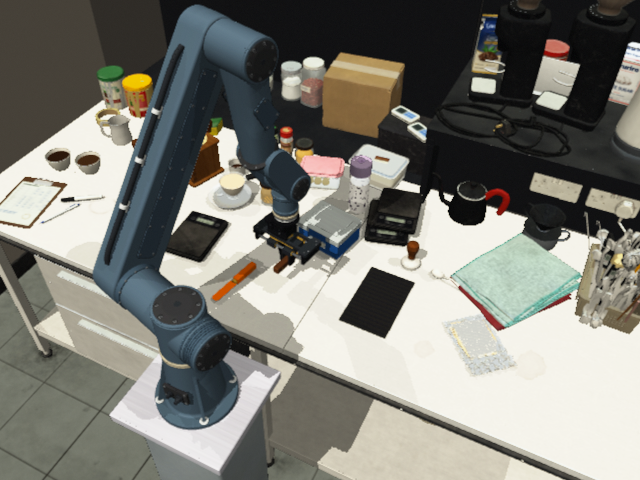

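```bash
python3 - <<'E'
from h import *
from bench import r
d=r.snapshot("wrist");f=d["frame"]
np.set_printoptions(precision=1,suppress=True)
T=np.array(d["world_from_camera"])
g=cv2.GaussianBlur(f,(0,0),.8).astype(float).sum(2)
for row in (22,26,30,50,80,110,140,170,190,200,210):
    dr=np.gradient(g[row]);L=278+np.argmax(abs(dr[278:292]));Rr=335+np.argmax(abs(dr[335:352]))
    def sub(i):
        a,b,c=abs(dr[i-1:i+2]);return i+.5*(a-c)/(a-2*b+c)
    l,rr=sub(L),sub(Rr);z=d["fx"]*24/(rr-l);mid=(l+rr)/2
    P=T[:3,:3]@(np.array([(mid-d["cx"])/d["fx"],(row-d["cy"])/d["fy"],1])*z)+T[:3,3]
    print(row,round(l,2),round(rr,2),P)
E
```

```text
22 283.59 344.85 [563.9 -44.4  67.5]
26 283.63 344.82 [562.5 -44.1  67.7]
30 283.97 344.71 [561.3 -43.9  66.9]
50 284.22 343.88 [554.5 -42.5  66. ]
80 282.14 345.41 [541.6 -39.8  78.1]
110 282.91 344.77 [531.  -37.7  77.6]
140 283.4 343.75 [520.1 -35.5  76.7]
170 283.74 342.81 [508.6 -33.1  76.4]
190 284.22 348.71 [502.  -33.   91.1]
200 284.28 341.87 [496.5 -30.7  75.6]
210 284.38 341.84 [492.4 -29.9  76.3]
```

```bash
python3 - <<'E'
import cv2
f=cv2.imread("pics/wrist2.png");cv2.imwrite("pics/wz2.png",cv2.resize(f[0:230,275:355],None,fx=8,fy=2.6))
E
```

```text
(no output)
```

View pics/wz2.png

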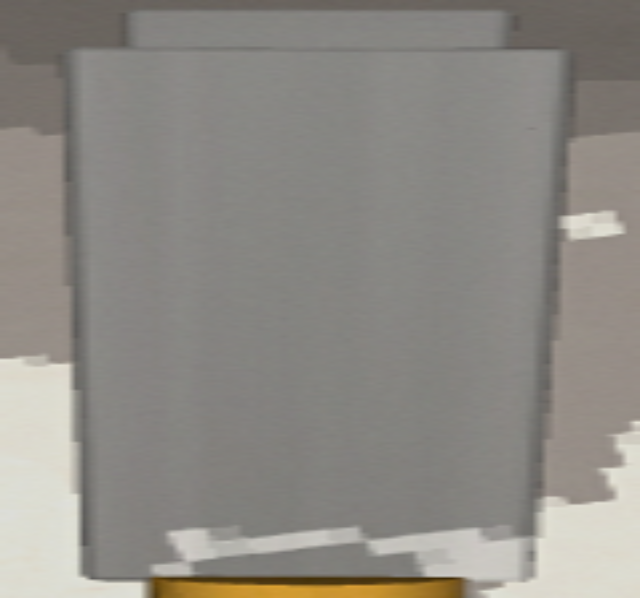

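```bash
python3 - <<'E'
from h import *
from bench import r
np.set_printoptions(precision=1,suppress=True)
f=cv2.imread("pics/side2.png");cv2.imwrite("pics/sz.png",cv2.resize(f[225:250,285:335],None,fx=14,fy=14))
f=cv2.imread("pics/scene2.png");cv2.imwrite("pics/scz.png",cv2.resize(f[215:280,265:335],None,fx=9,fy=9))
f=cv2.imread("pics/w1.png");cv2.imwrite("pics/w1z.png",cv2.resize(f[65:215,285:345],None,fx=12,fy=4))
E
```

```text
(no output)
```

View pics/sz.png

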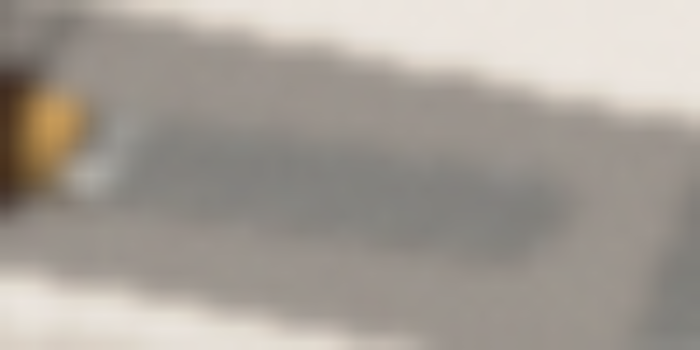

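View pics/scz.png

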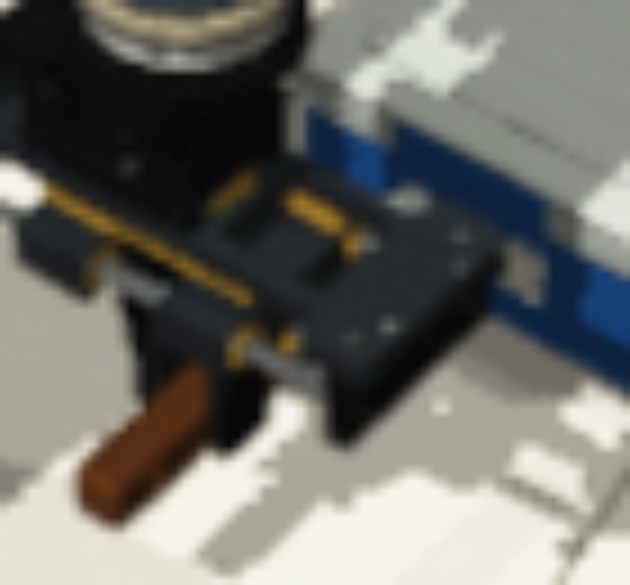

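View pics/w1z.png

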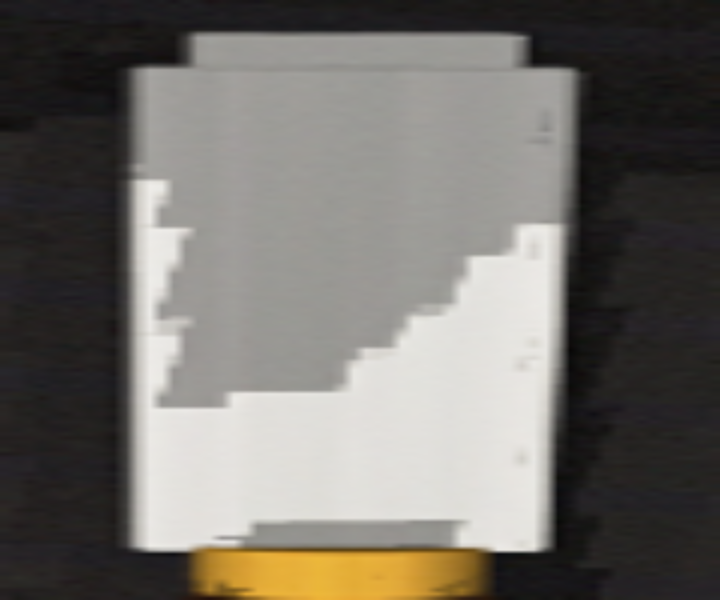

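```bash
cat >> h.py <<'E'
def proj(d,P):
    T=np.linalg.inv(np.array(d["world_from_camera"]));q=T[:3,:3]@np.array(P)+T[:3,3]
    return d["fx"]*q[0]/q[2]+d["cx"],d["fy"]*q[1]/q[2]+d["cy"]
E
python3 - <<'E'
from h import *
from bench import r
np.set_printoptions(precision=2,suppress=True)
d=r.snapshot("side");p=np.array(r.state()["ee_pos"]);print(p);u=np.array([np.cos(np.radians(-10.9)),np.sin(np.radians(-10.9))])
for zt in (66,69,72.5,75):
  print(zt,np.array([proj(d,[*(p[:2]+u*s),72.5+(zt-72.5)*(s-0)/119.5]) for s in (36.5,80,119.5)]))
print(tri(r.snapshot("wrist"),(315,4),d,(325.2,239.3)))
E
```

```text
[450.91 -21.06  66.68]
66 [[290.13 236.68]
 [308.17 240.01]
 [324.73 243.06]]
69 [[290.12 236.35]
 [308.17 239.28]
 [324.75 241.98]]
72.5 [[290.11 235.97]
 [308.17 238.44]
 [324.78 240.71]]
75 [[290.1  235.69]
 [308.17 237.83]
 [324.8  239.81]]
(array([568.07, -44.76,  76.66]), np.float64(2.294533517629381))
```

Emit:
{"fn": "play_rows", "kwargs": {"increments": [0,0,-0.2,0,0,0,-0.35,0,0,0,-0.5,0,0,0,-0.6,0,0,0,-0.7,0,0,0,-0.75,0]}}

```text
time: 7.15
ee_pos: [495.3, -29.5, 66.8]
ee_rot: [-2.127, 0.207, 2.117]
ft_force: [-0.5, 0.0, -1.8]
gripper_width: 0.223
```

```bash
python3 - <<'E'
from pl import *
from h import *
plan((507,-32,66.5,-190.9))
d=r.snapshot("wrist");cv2.imwrite("pics/w3.png",d["frame"][:,:,::-1])
d=r.snapshot("side");cv2.imwrite("pics/s3.png",cv2.resize(d["frame"][200:300,230:400,::-1],None,fx=4.5,fy=4.5,interpolation=cv2.INTER_CUBIC))
E
```

```text
at 7.15 [495.33  -29.519  66.835] heading 169.0034938803165 tilt [ 0.004 -0.003 -1.   ] F [-0.522  0.014 -1.779] M [-0.017  0.101  0.048] w 0.2233069083971284 q [-0.284  0.615  1.885 -0.003  0.637  1.481]
(507, -32, 66.5, -190.9) [0.007, 0.003, -0.199] -0.1
```

View pics/w3.png

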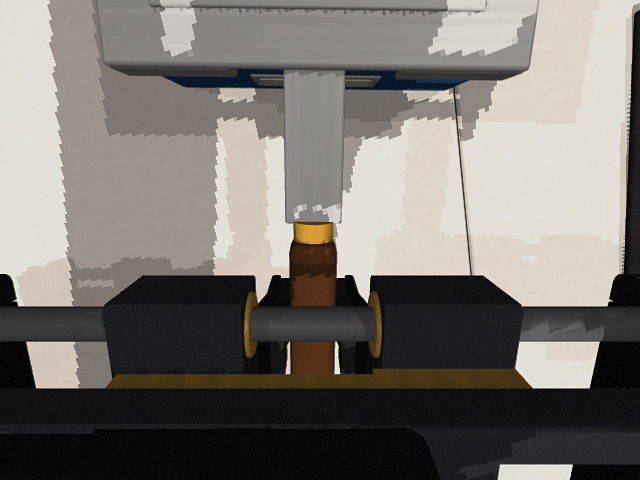

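View pics/s3.png

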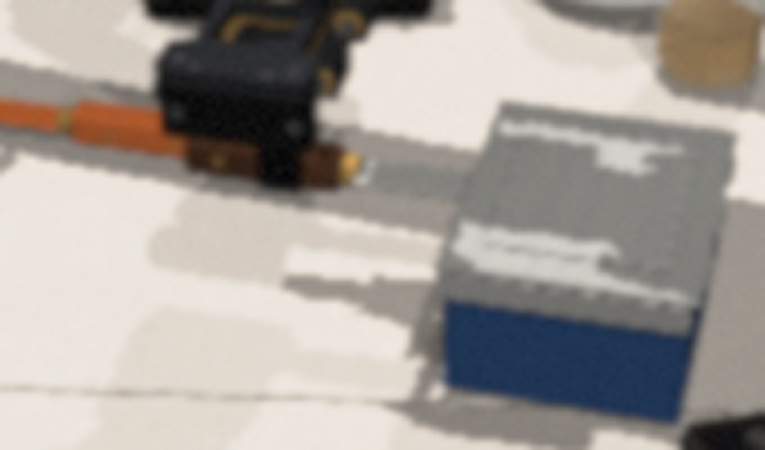

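Emit:
{"fn": "play_rows", "kwargs": {"increments": [0,0,-0.08,0,0,0,-0.15,0,0,0,-0.22,0,0,0,-0.22,0]}}

```text
time: 7.75
ee_pos: [508.7, -32.2, 67.0]
ee_rot: [-2.127, 0.207, 2.116]
ft_force: [-0.1, -0.3, -1.1]
gripper_width: 0.224
```

Emit:
{"fn": "play_rows", "kwargs": {"increments": [0.06,0,0,0,0.12,0,-0.01,0,0.18,0,-0.01,0,0.24,0,-0.02,0,0.3,0,-0.03,0,0.3,0,-0.03,0]}}

```text
time: 8.5
ee_pos: [509.2, -32.4, 49.5]
ee_rot: [-2.125, 0.207, 2.119]
ft_force: [-5.1, -0.3, 10.1]
gripper_width: 0.22
```

```bash
cat > look.py <<'E'
import sys
from pl import *
from h import *
plan()
n=sys.argv[1]
d=r.snapshot("wrist");a=d["frame"][:,:,::-1]
d=r.snapshot("side");b=cv2.resize(d["frame"][140:300,230:430,::-1],None,fx=4,fy=4,interpolation=cv2.INTER_CUBIC)
cv2.imwrite(f"pics/{n}a.png",a);cv2.imwrite(f"pics/{n}b.png",b[:590])
E
python3 look.py l1
```

```text
at 8.5 [509.236 -32.422  49.498] heading 168.99424395821433 tilt [ 0.003 -0.003 -1.   ] F [-5.053 -0.284 10.066] M [-0.194  0.538 -0.056] w 0.21978472350014647 q [-0.282  0.659  1.856 -0.003  0.623  1.484]
```

View pics/l1b.png

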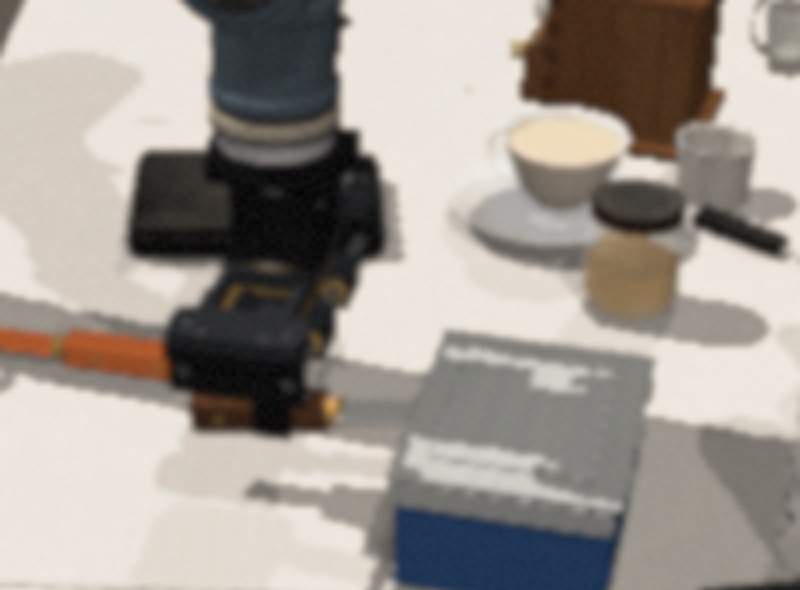

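View pics/l1a.png

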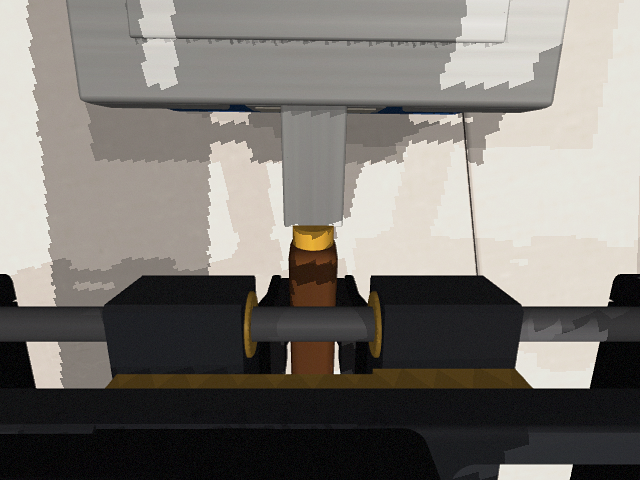

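Emit:
{"fn": "play_rows", "kwargs": {"increments": [0.06,0,0,0,0.12,0,0,0,0.18,0,-0.01,0,0.24,0,-0.02,0,0.28,0,-0.03,0,0.28,0,-0.03,0]}}

```text
time: 9.35
ee_pos: [512.0, -33.2, 34.2]
ee_rot: [-2.129, 0.208, 2.115]
ft_force: [-2.0, 0.4, 8.1]
gripper_width: 0.228
```

```bash
python3 look.py l2
```

```text
at 9.35 [511.977 -33.178  34.164] heading 168.97627426154048 tilt [ 0.006 -0.004 -1.   ] F [-1.979  0.406  8.088] M [-0.141 -0.077 -0.103] w 0.22838959648011917 q [-0.282  0.689  1.857 -0.004  0.588  1.485]
```

View pics/l2b.png

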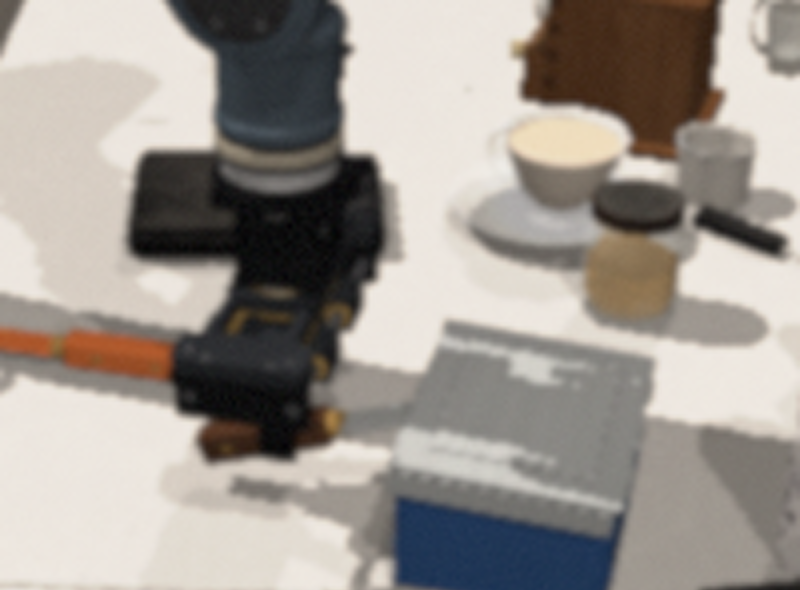

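View pics/l2a.png

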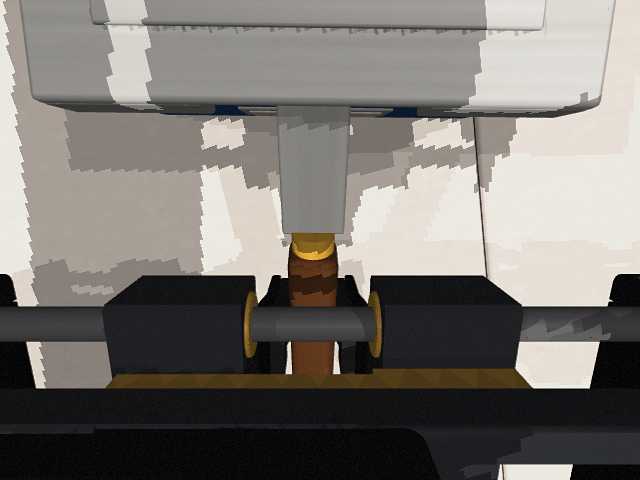

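Emit:
{"fn": "play_rows", "kwargs": {"increments": [0.04,0,-0.01,0,0.08,0,-0.02,0,0.08,0,-0.02,0]}}

```text
time: 9.82
ee_pos: [513.2, -33.5, 29.8]
ee_rot: [-2.13, 0.209, 2.114]
ft_force: [-2.8, 0.2, 7.2]
gripper_width: 0.224
```

```bash
python3 look.py l3
```

```text
at 9.825 [513.23  -33.486  29.804] heading 168.97047324772157 tilt [ 0.007 -0.004 -1.   ] F [-2.786  0.242  7.246] M [-0.115 -0.04  -0.012] w 0.2243868665332386 q [-0.281  0.698  1.856 -0.004  0.579  1.485]
```

View pics/l3b.png

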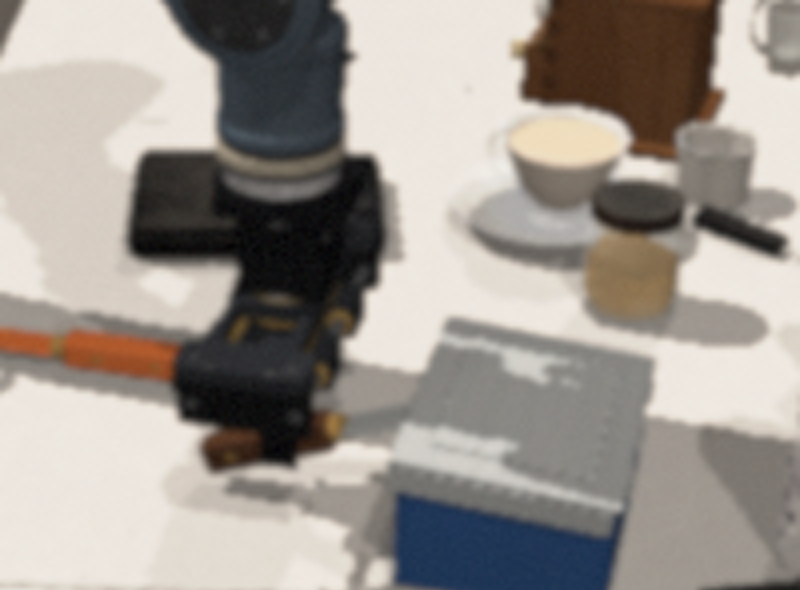

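Emit:
{"fn": "play_rows", "kwargs": {"increments": [-0.1,0,0,0,-0.2,0,0,0,-0.3,0,0,0,-0.4,0,-0.01,0,-0.5,0,-0.02,0,-0.5,0,-0.02,0], "jaw": 0, "squeeze": 60}}

```text
time: 10.68
ee_pos: [514.5, -33.7, 60.4]
ee_rot: [-2.131, 0.209, 2.113]
ft_force: [0.0, -0.2, -2.1]
gripper_width: 0.221
```

```bash
python3 look.py l4
```

```text
at 10.675 [514.509 -33.666  60.356] heading 168.96933263986972 tilt [ 0.008 -0.004 -1.   ] F [ 0.007 -0.228 -2.093] M [-0.003  0.353  0.031] w 0.22093730396708391 q [-0.281  0.641  1.842 -0.003  0.649  1.485]
```

View pics/l4b.png

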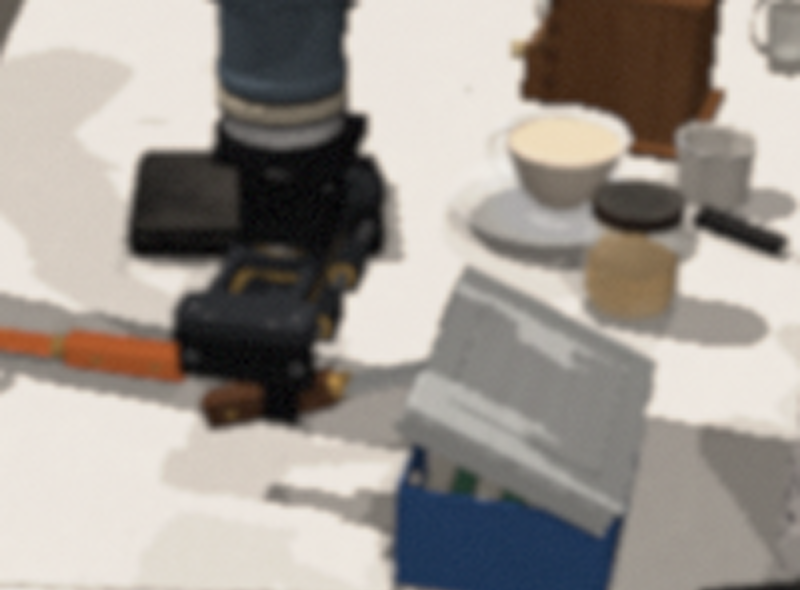

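View pics/l4a.png

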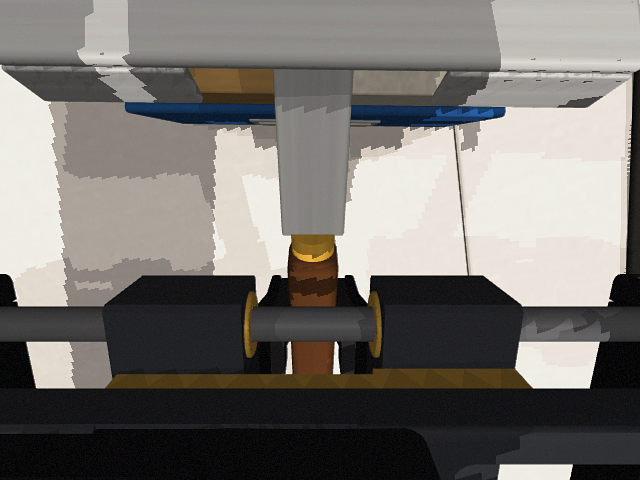

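Emit:
{"fn": "play_rows", "kwargs": {"increments": [-0.12,0,-0.07,0,-0.23,0,-0.15,0,-0.33,0,-0.25,0,-0.43,0,-0.36,0,-0.5,0,-0.47,0,-0.58,0,-0.6,0,-0.58,0,-0.6,0]}}

```text
time: 11.65
ee_pos: [552.2, -41.1, 96.1]
ee_rot: [-2.137, 0.21, 2.108]
ft_force: [0.0, -0.2, -1.2]
gripper_width: 0.226
```

```bash
python3 look.py l5
```

```text
at 11.65 [552.223 -41.096  96.053] heading 168.96928153286265 tilt [ 0.013 -0.006 -1.   ] F [ 0.045 -0.188 -1.249] M [0.037 0.217 0.031] w 0.22564833780621837 q [-0.275  0.61   1.732 -0.003  0.786  1.49 ]
```

View pics/l5b.png

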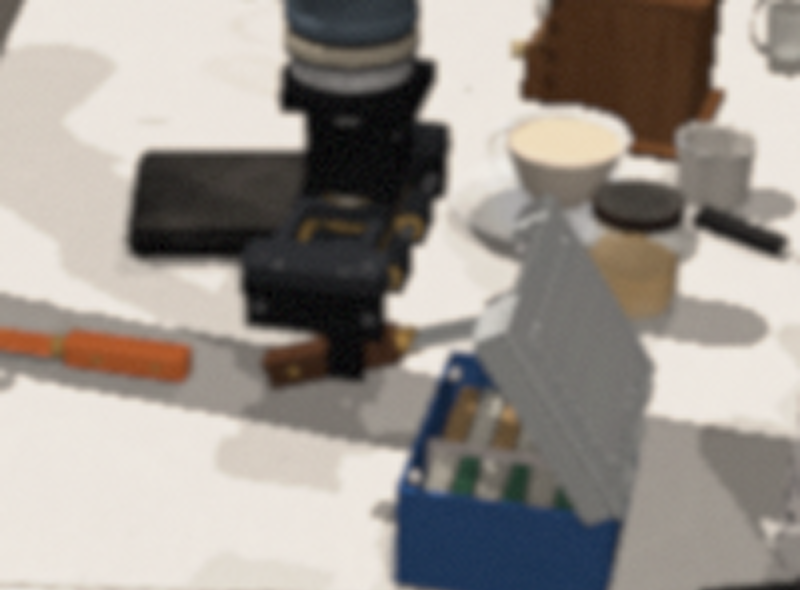

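View pics/l5a.png

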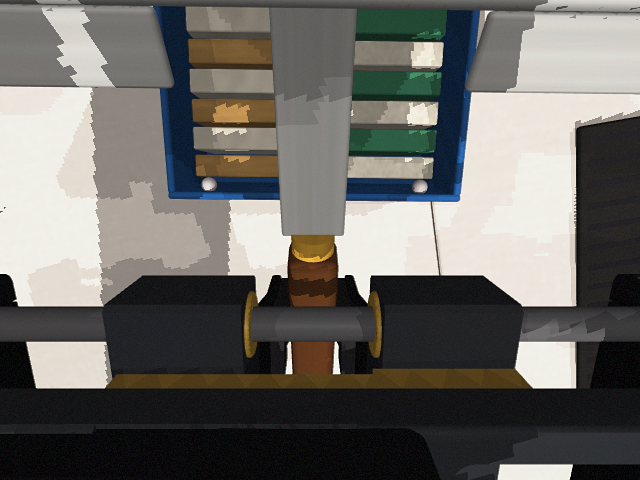

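Emit:
{"fn": "play_rows", "kwargs": {"increments": [-0.06,0,-0.1,0,-0.1,0,-0.2,0,-0.14,0,-0.3,0,-0.18,0,-0.4,0,-0.2,0,-0.5,0,-0.22,0,-0.6,0,-0.22,0,-0.68,0,-0.22,0,-0.68,0]}}

```text
time: 12.75
ee_pos: [593.4, -49.3, 110.2]
ee_rot: [-2.14, 0.21, 2.104]
ft_force: [0.0, -0.6, 2.8]
gripper_width: 0.224
```

```bash
python3 look.py l6
```

```text
at 12.75 [593.449 -49.264 110.152] heading 168.96000445964455 tilt [ 0.016 -0.007 -1.   ] F [ 0.03  -0.647  2.785] M [-0.091 -0.098 -0.057] w 0.22395475331358394 q [-0.269  0.629  1.619 -0.003  0.877  1.496]
```

View pics/l6b.png

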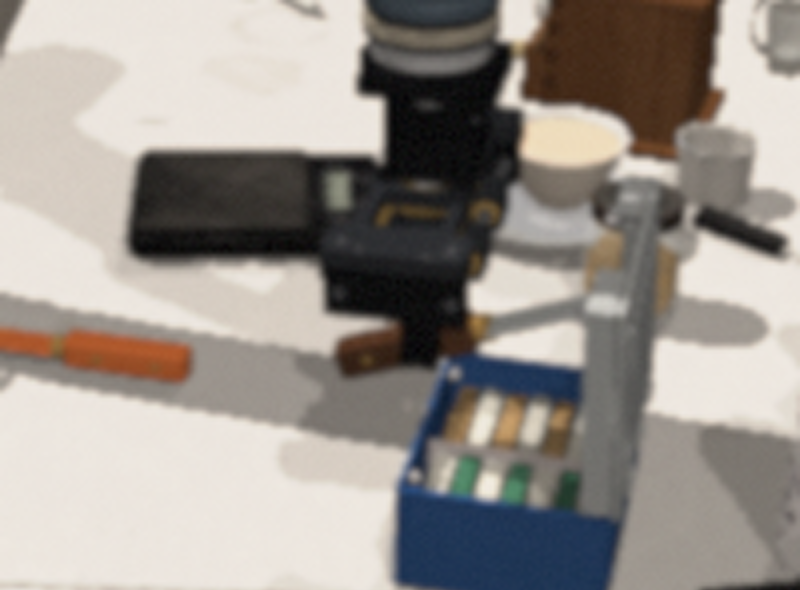

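View pics/l6a.png

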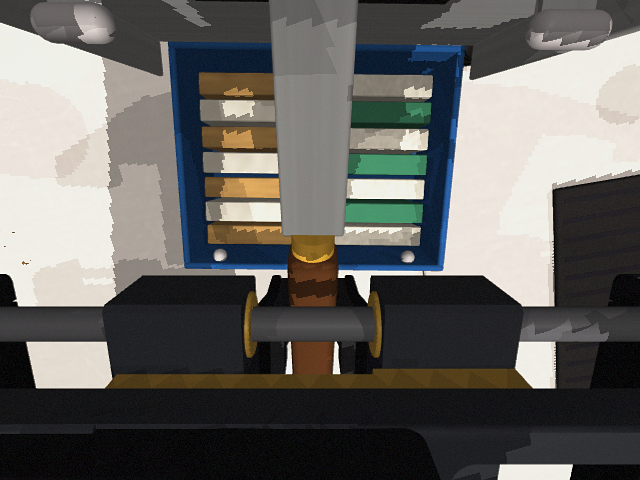

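Emit:
{"fn": "play_rows", "kwargs": {"increments": [0,0,-0.06,0,0,0,-0.12,0,0,0,-0.12,0,0,0,0,0,0,0,0.4,0,0,0,1.0,0,0,0,1.6,0,0,0,2.3,0,0,0,2.3,0]}}

```text
time: 13.98
ee_pos: [451.9, -20.8, 107.0]
ee_rot: [-2.131, 0.208, 2.113]
ft_force: [0.4, 0.6, -0.6]
gripper_width: 0.224
```

```bash
python3 look.py l7; python3 - <<'E'
from pl import *
plan((451,-303,100,-171.8),(451,-303,36,-171.8))
E
```

```text
at 13.975 [451.905 -20.848 106.994] heading 168.97976065147833 tilt [ 0.008 -0.004 -1.   ] F [ 0.403  0.598 -0.574] M [-0.05   0.19  -0.008] w 0.22405915290575235 q [-0.293  0.5    1.971 -0.002  0.662  1.472]
at 14.075 [457.843 -22.731 107.749] heading 168.9631482097452 tilt [ 0.017 -0.007 -1.   ] F [ 0.108 -1.242 -0.803] M [-0.01   0.204  0.023] w 0.22002753674481823 q [-0.293  0.501  1.962 -0.002  0.66   1.472]
(451, -303, 100, -171.8) [0.158, 4.606, -0.78] -19.2
(451, -303, 36, -171.8) [1.225, 4.603, -0.761] -19.2
```

View pics/l7b.png

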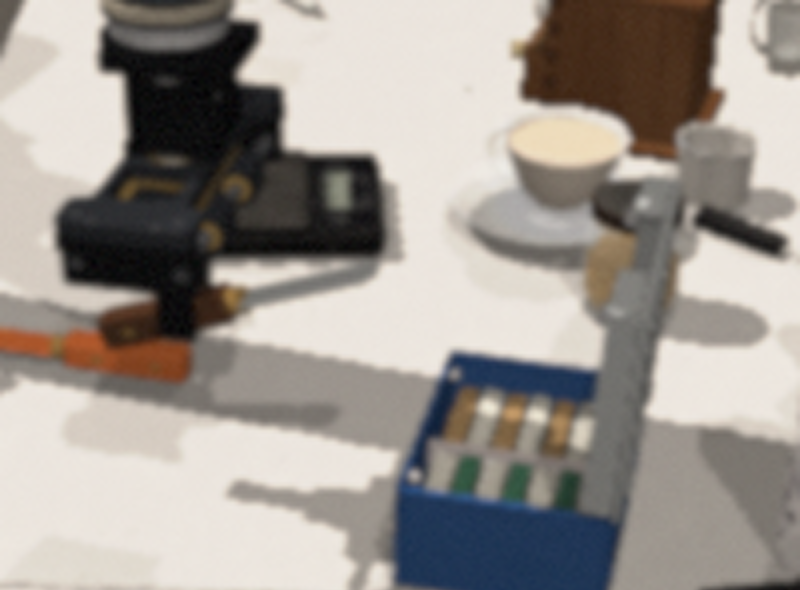

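View pics/l7a.png

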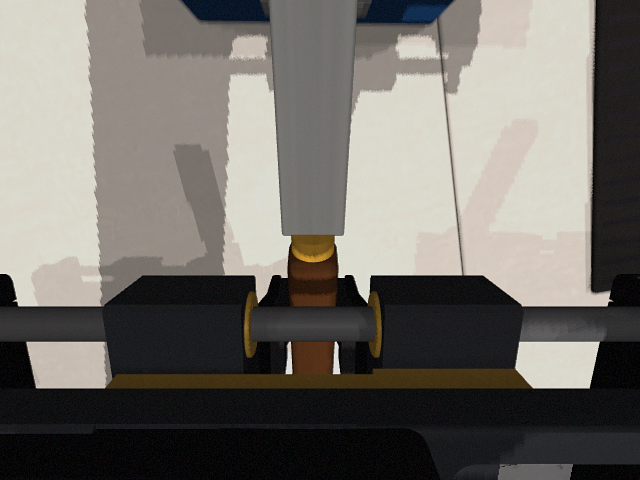

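```bash
python3 - <<'E'
from bench import r
from h import *
d=r.snapshot("side");th=np.radians(-10.9);c,s=np.cos(th),np.sin(th);R=np.array([[c,-s,0],[s,c,0],[0,0,1]]);t=np.array([653,-58.7,0])
o=R.T@(np.array(ray(d,0,0)[0])-t)
for px,y in (((385,213.5),-79),((396,185),79)):
    k=R.T@ray(d,*px)[1];P=o+k*(y-o[1])/k[1];v=P-[58,0,77];print(P,np.arctan2(v[2],-v[0]),np.hypot(v[0],v[2]))
E
```

```text
[ 50.15430577 -79.         207.77866539] 1.5108759864895789 131.0137940777647
[ 57.95638259  79.         194.39993005] 1.570424798370372 117.39993815359178
```

Emit:
{"fn": "play_rows", "kwargs": {"increments": [0,0.6,-0.1,0,0,1.3,-0.2,-5,0,2.1,-0.3,-10,0,2.9,-0.45,-15,0,3.7,-0.6,-19.2,0.2,4.4,-0.75,-19.2,0.5,4.6,-0.77,-19.2,0.9,4.6,-0.77,-19.2,0.9,4.6,-0.77,-19.2]}}

```text
time: 15.25
ee_pos: [451.2, -301.5, 53.5]
ee_rot: [2.161, 0.149, -2.131]
ft_force: [0.3, -0.2, -0.5]
gripper_width: 0.225
```

```bash
python3 - <<'E'
from pl import *
from h import *
plan((451,-303,9,-171.8))
d=r.snapshot("side");b=cv2.resize(d["frame"][220:390,200:400,::-1],None,fx=3.5,fy=3.5,interpolation=cv2.INTER_CUBIC)
cv2.imwrite("pics/m1.png",b)
E
```

```text
at 15.25 [ 451.18  -301.489   53.531] heading -171.83248748112763 tilt [ 0.014 -0.003 -1.   ] F [ 0.272 -0.19  -0.47 ] M [-0.03   0.195  0.011] w 0.22498289393348972 q [-0.8    0.673  1.781  0.013  0.676  0.618]
(451, -303, 9, -171.8) [0.742, 0.021, 0.017] -0.0
```

View pics/m1.png

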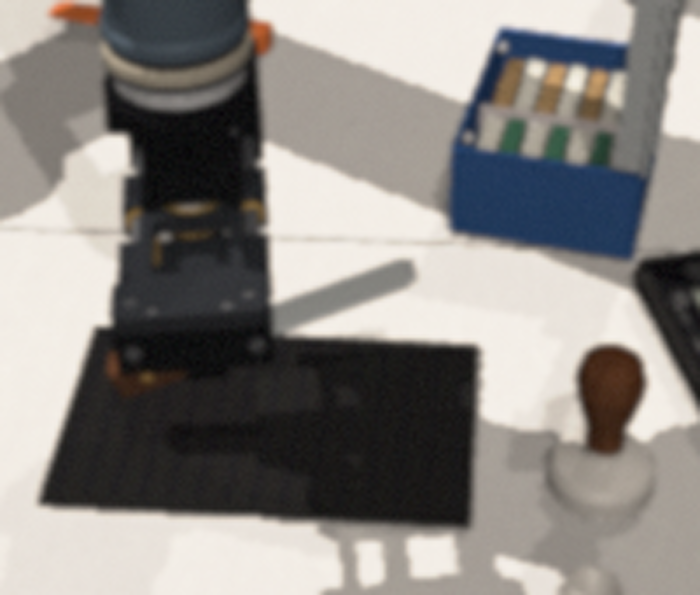

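Emit:
{"fn": "play_rows", "kwargs": {"increments": [0.1,0,0,0,0.2,0,0,0,0.3,0,0,0,0.4,0,0,0,0.48,0,0,0,0.56,0,0,0,0.64,0,0,0,0.7,0,0,0,0.73,0,0,0,0.73,0,0,0], "jaw": 0, "squeeze": 15}}

```text
time: 16.55
ee_pos: [452.3, -302.1, 10.6]
ee_rot: [2.161, 0.148, -2.128]
ft_force: [1.2, -0.7, 0.6]
gripper_width: 0.233
```

```bash
python3 - <<'E'
from pl import *
from h import *
plan((451,-303,9,-171.8))
d=r.snapshot("side");b=cv2.resize(d["frame"][220:390,200:400,::-1],None,fx=3.5,fy=3.5,interpolation=cv2.INTER_CUBIC)
cv2.imwrite("pics/m2.png",b)
E
```

```text
at 16.55 [ 452.333 -302.138   10.595] heading -171.78932386824113 tilt [ 0.015 -0.004 -1.   ] F [ 1.161 -0.681  0.634] M [-0.181  0.095  0.027] w 0.23277380360098382 q [-0.799  0.751  1.792  0.015  0.585  0.616]
(451, -303, 9, -171.8) [0.026, 0.011, 0.024] 0.0
```

View pics/m2.png

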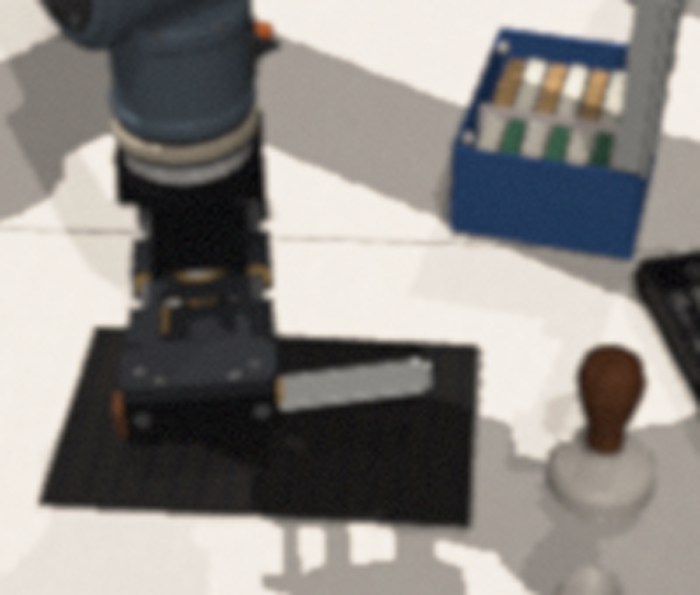

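Nearly flat. Release, then rise.

Emit:
{"fn": "play_rows", "kwargs": {"increments": [0,0,0,0,0,0,0,0,0,0,0,0,0,0,0,0,0,0,0,0,0,0,0,0], "jaw": 0.7}}

```text
time: 17.35
ee_pos: [452.2, -302.0, 10.6]
ee_rot: [2.161, 0.148, -2.129]
ft_force: [-0.5, 0.5, -0.0]
gripper_width: 0.694
```

Emit:
{"fn": "play_rows", "kwargs": {"increments": [-0.2,0,0,0,-0.5,0,0,0,-1,0,0,0,-1.6,0,0,0,-2.2,0,0,0,-2.7,0,0,0,-2.7,0,0,0,-2.7,0,0,0]}}

```text
time: 18.35
ee_pos: [449.2, -300.9, 172.4]
ee_rot: [2.16, 0.149, -2.13]
ft_force: [-0.4, -0.2, -0.5]
gripper_width: 0.697
```

```bash
python3 - <<'E'
from pl import *
from h import *
plan()
d=r.snapshot("side");b=cv2.resize(d["frame"][170:390,200:400,::-1],None,fx=2.7,fy=2.7,interpolation=cv2.INTER_CUBIC)
cv2.imwrite("pics/m3.png",b)
cv2.imwrite("pics/sc3.png",r.snapshot("scene")["frame"][:,:,::-1])
E
```

```text
at 18.35 [ 449.233 -300.85   172.43 ] heading -171.78920730795974 tilt [ 0.015 -0.004 -1.   ] F [-0.378 -0.157 -0.516] M [-0.058  0.195 -0.009] w 0.6966420868366558 q [-0.801  0.477  1.707  0.01   0.945  0.62 ]
```

View pics/m3.png

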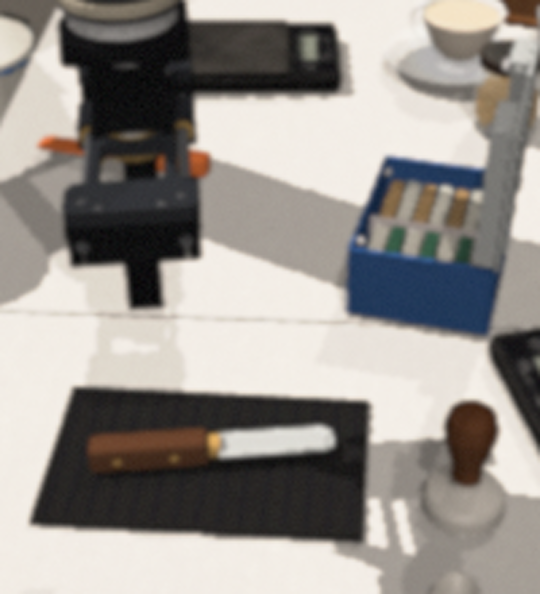

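View pics/sc3.png

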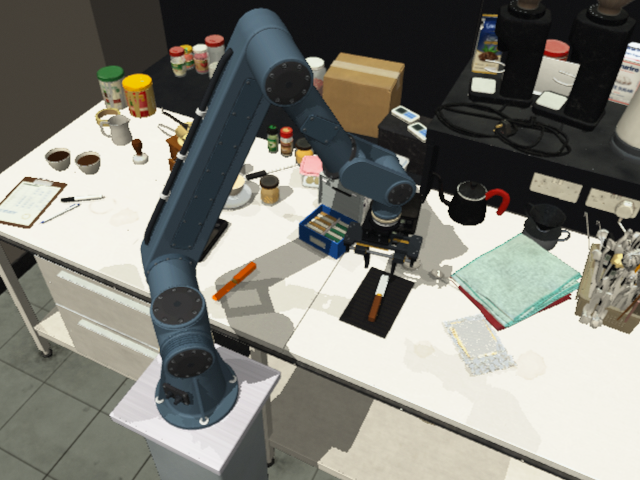

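The knife lies flat on the mat (side crop: handle 90–215, tip at 335, row ~450), the lid stands upright, and the gripper is clear and empty. I am handing the job in now.

```bash
python3 -c "
from bench import r
print(r.close_job())"
```

```text
the job is handed in; nothing more can be done
None
```

The lid is open and standing upright, the knife is flat on the mat and released, and the job was handed in at about 18 s of the 54 s.

- **What I did:** I gripped the knife by its handle and slid the blade about 33 mm into the notch. Pressing the handle down about 37 mm against the rim freed the catches. I then swung the lid up with the blade tip, lowered the knife butt-first onto the mat so it pivoted flat, let go and rose clear.
- **Lid angle:** Two corners in the side view gave 1.51 and 1.57 rad, taken just after the blade was withdrawn. The final picture shows the lid still standing, but I did not measure the angle again. I never measured the angle at which the catches let go; I only saw the lid keep opening once I lifted.
- **Final pictures:** The knife lies flat within the mat's outline, and the gripper is empty at 172 mm. The tamper is in place in the side view, and the jar and spoon show no movement.
- **Forces:** The highest reading I saw at the wrist was about 11 N, and I saw no sign of the gripper touching the lid.
- **Checks that disagreed:** Before the insertion, the blade's width in the wrist picture suggested its tip drooped a few millimetres. The side view showed it level, and the blade went into the notch without resistance. The rough check of the lid's opened radius gave 131 and 117 mm against the true 122 mm, so the lid angle is good to roughly 0.1 rad.

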